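Rock a failed plug-in relay out of its rail socket

ROBOT

A 6-joint arm with a two-finger parallel gripper is mounted at the origin on a cart in front of the work surface, level with it; the furniture and walls round the work are solid. World frame = base frame: x ahead of the robot, y to its left, z up, the work surface at z = 0. Lengths are in m, angles in rad, forces in N, time in s.
With the tool pointing down it reaches from about 0.2 to 0.875 m from the base axis. Payload 3.4 kg.
Tool frame: the origin (TCP) lies between the finger pads; the fingertips stand 25 mm ahead of it and the grasp point (between the pads) lies 6 mm ahead of it (r.nose_length is the z of the fingertips in the tool frame, in m); z points along the fingers, y is the line along which they close (so a half turn about z gives the same grasp; the last joint's range is limited). The gripper opens to 94 mm and grips with 3 to 60 N. Pads are 16 mm wide; open, the fingers measure 119 mm over their backs; the gripper's body (75 mm by 177 mm) begins 78 mm behind the grasp point.
Start: joints at [-1.458, 0.276, 1.505, -0, 1.361, -0.121], TCP at [0.133, -0.559, 0.23] pointing down, gripper open.
Joint ranges: [-2.89, 2.89], [-0.75, 2.08], [0.22, 2.7], [-1.18, 4.32], [0.11, 2.71], [-2.7, 2.7]. Speed limits (rad/s): [2.57, 2.57, 3.14, 3.14, 3.14, 3.14].

INTERFACE

Orientations are given as a unit quaternion [w, x, y, z].
In Python, from plant import r, gripper_to, inverse_kinematics, vision, models, telemetry gives the robot as it stands. Calls block until the motion is done:
- r.move_to(position, orientation): joint-space move of the TCP to a pose.
- r.move_l(position, rot=None, vel=0.15, guard=None): straight line of the TCP; rot=None keeps the orientation; vel is the mean speed in m/s. With guard (N) it stops when the force on the tool has changed by that much, and returns True; else False.
- r.movej(angles): joint-space move.
- gripper_to(opening, f_grip=None): finger opening in m; f_grip is the grip in N (None keeps the last); returns when the fingers have stopped.
- r.hold(seconds).
- inverse_kinematics(position, orientation): joint angles nearest the present ones, or None.
- vision.snapshot(name): name is "side" or "top"; returns the picture (400x640x3 uint8, red, green, blue); there is no depth.
- vision.get_calibration(name): a dict with "fx", "fy", "cx", "cy" (pixels), "position" and "orientation" of the camera in the world. Camera axes: x right, y down, z forward; pixel columns grow to the right and rows downward; lengths in m; the calibration is good to about 2 mm. A picture is of the moment at which its call begins. get_calibration takes no time and is no camera call.
A pose or a line that the arm cannot do raises r.PlanningError and nothing moves.
- r.sign_off(): hands the job in; it is judged then, once.
Trained networks look in the newest picture that a camera, given by its name, has taken for a name from the list of things; names that differ only in an ending like _2 or _b are one class to them, and where a whole thing is asked for, a point or a joint stands for the part that bears it (a point fixed in the world has none). Each returns a list of dicts, best first, with "score" (0 to 1); they miss things now and then, are a little off and sometimes report something else, mostly with a low value. They report only what shows in the picture. A call takes as long as a camera call.
- models.boxes_of(thing, camera): "at" ([x, y, z] in m, in world coordinates, good to about 4 mm: the middle of the surface that is visible of it).
- models.regions_of(thing, camera): "pixels" (400x640 bool, what is visible of it).
- models.mark_of(thing, camera): "at" ([x, y, z] in m, in world coordinates, good to about 4 mm: a listed point, or the origin of a listed thing).
Readings, each from a call of its own:
- telemetry.current_t(): time.
- telemetry.current_joints(): joint angles.
- telemetry.current_dq(): joint speeds.
- telemetry.current_joint_efforts(): joint torques, N m.
- telemetry.current_ee_pos(): TCP position.
- telemetry.current_tool_rot(): TCP orientation.
- telemetry.current_wrist_force(): force on the tool from outside, world axes, zero at the start.
- telemetry.current_torque(): the same for the moment, N m.
- telemetry.current_opening(): finger opening in m.
- telemetry.current_finger_force(): force on a finger pad.
Only numpy, scipy, OpenCV 4.12 (cv2) and the standard library are available. Lean on these libraries where they do the work, as an engineer would, in place of code of your own. Each camera call takes 0.05 s, during which the arm holds its last target. There are 200 camera calls.

TASK

The relay with the red flag on the sloping control panel has failed: loosen it by rocking it gently to and fro along its longer side, with only a light pull, until its blades rise free of the socket. Do not haul it straight out, which drags the socket off its rail, and do not lean it by more than about ten degrees from its seated attitude while its blades are still in, which bends them. Then set it down gently in the empty end of the white tray, without dropping it or letting it fall over, and leave the relay with the green flag fully plugged in.

Things in the scene. Friction and masses are not known exactly. Their poses are not given: they have to be found in the camera images.
- relay_red_center (a point): Centre of the cover of the failed plug-in relay: clear box 62 mm (x) by 40 mm (y) by 85 mm (z, out of the socket), red flag on its top and both ends, about 0.22 kg. Plugged into one of the two sockets, so it leans 20 degrees like the panel. Grip it along its z axis across the 40 mm (y) faces, in their upper half. It rocks about its y axis (the top goes to and fro along x), not about x.
- relay_red_base (a point): Centre of that relay's seating face, 42.5 mm below its centre. Below it stick out four brass blades 18 mm long, in two rows at x = -19 and x = +19 mm (8 mm wide in x, 3 mm thick, at y = -12 and +12 mm). They let go after rising about 15 mm and are clear of the socket after 18 mm; leaning beyond 0.25 rad from the seated attitude before that bends them.
- relay_green_center (a point): Centre of the cover of the healthy relay, same make and size, green flag; plugged into the other socket, to be left fully plugged in.
- socket_left_seat (a point): Centre of the top (seating) face of the left-hand black socket, 68 mm (x) by 44 mm (y); z points out of it, leaning 20 degrees towards the robot's side, x up the slope along the relay's long side. Sprung contacts grip each row of blades with a friction of 13 to 19 N (it varies), both rows together twice that. While it is being rocked a light pull makes it climb: the rows slide out in turn.
- socket_right_seat (a point): The same for the right-hand socket, 120 mm from the left one along the rail (y). Terminal blocks stand between the sockets, about as high as the seats; a grey power supply, 51 mm higher than the seats, stands 40 mm clear of the right-hand relay, on its right.
- socket_left (a joint): How far the left-hand socket has been dragged out on its sprung rail foot, along its z (m), 0 = fully home. It starts to lift at about 10 N of net pull, rises 1 mm for every further 4 N and springs back when let go. More than 0.003 (about 22 N) counts as dragged off the rail. The reading is too noisy to steer by.
- socket_right (a joint): The same for the right-hand socket.
- panel: Control panel on its service stand, fixed: aluminium plate 150 mm (up the slope) by 252 mm (y), sloping 20 degrees, low edge towards the robot; origin on the bench below the plate's middle, z up. The seats' centres lie 71.5 mm above the bench, 28 mm in front (-x) of the origin. A wiring duct, lower than the seats (measured from the plate), runs along its upper edge.
- tray: White open tray, 150 mm (x) by 230 mm (y), rim 24 mm high, floor 3 mm thick, fixed to the bench; origin at the centre of its underside. Hex keys and tweezers lie in its -y half.
- tray_free (a point): Middle of the floor of the tray's empty end (at y = +50 mm in the tray). A relay standing here upright on its blades has its centre 60.5 mm above this point.

How it is judged:
By the outcome, as a careful person would: the job done as asked, in the order asked, and still so for the second after the job is handed in, with the robot touching nothing.
It also fails if it takes over 48 s, if anything falls off the work surface, if the arm or the gripper's body presses on something with over 40 N, if the wrist force passes 120 N, or if a joint passes its speed limit or range.

## Working session

There is one attempt and no reset: what is moved stays moved. The work goes in short steps, each a Python script; the robot and the scene stay as the last script left them, time stands still between calls to the robot, and variables do not carry over. Pictures are saved under pics/ and viewed, at most 10 in all, crops included, and the job is handed in when it is done.

```bash
ls; mkdir -p pics; cat > a.py <<'E'
from plant import r, gripper_to, inverse_kinematics, vision, models, telemetry
import cv2, numpy as np
for c in ("top","side"):
    im=vision.snapshot(c); cv2.imwrite(f"pics/{c}0.png",im[:,:,::-1])
    k=vision.get_calibration(c); print(c,k)
    for n in ["relay_red_center","relay_red_base","relay_green_center","socket_left_seat","socket_right_seat","panel","tray","tray_free"]:
        d=models.mark_of(n,c)
        print(n,[(np.round(e["at"],4).tolist(),round(e["score"],2)) for e in d[:2]])
print(telemetry.current_t(), telemetry.current_tool_rot(), r.nose_length)
E
python3 a.py
```

```text
pics
top {'fx': 517.2269497883402, 'fy': 517.2269497883402, 'cx': 323.0012693400895, 'cy': 206.80262145808564, 'position': array([ 0.28630829, -0.12060822,  1.16588094]), 'orientation': array([-0.05476968,  0.70493235, -0.70421136,  0.06447492])}
relay_red_center [([0.4635, -0.0357, 0.1143], 0.8), ([0.4977, -0.0061, -0.0001], 0.19)]
relay_red_base [([0.4802, -0.0369, 0.0714], 0.77), ([0.4988, -0.0032, -0.0002], 0.69)]
relay_green_center [([0.4455, 0.0798, 0.1163], 0.66)]
socket_left_seat [([0.4636, 0.0854, 0.0737], 0.89)]
socket_right_seat [([0.4837, -0.0343, 0.0719], 0.53), ([0.4617, 0.0859, 0.0692], 0.29)]
panel [([0.4994, -0.004, -0.0016], 0.83)]
tray [([0.4371, -0.3187, -0.0004], 0.6)]
tray_free [([0.3861, -0.3228, 0.0027], 0.61)]
side {'fx': 468.07466122470345, 'fy': 468.07466122470345, 'cx': 314.171622416284, 'cy': 204.01062058430333, 'position': array([0.43903039, 0.6684074 , 0.52640595]), 'orientation': array([ 0.01605083, -0.02082895,  0.86007308, -0.50949271])}
relay_red_center [([0.4608, -0.0391, 0.1133], 0.71)]
relay_red_base [([0.4819, -0.0349, 0.0697], 0.73)]
relay_green_center [([0.4493, 0.0825, 0.1131], 0.73)]
socket_left_seat [([0.4628, 0.0808, 0.0728], 0.85), ([0.3824, -0.3186, 0.0048], 0.6)]
socket_right_seat [([0.4764, -0.0363, 0.069], 0.88)]
panel [([0.4992, 0.0012, -0.0042], 0.69)]
tray [([0.435, -0.3197, 0.0013], 0.86)]
tray_free [([0.3844, -0.3208, 0.0025], 0.75)]
0.9 [ 6.16168862e-05  9.93173101e-01  1.16649849e-01 -4.75148708e-06] 0.025
```

View pics/top0.png

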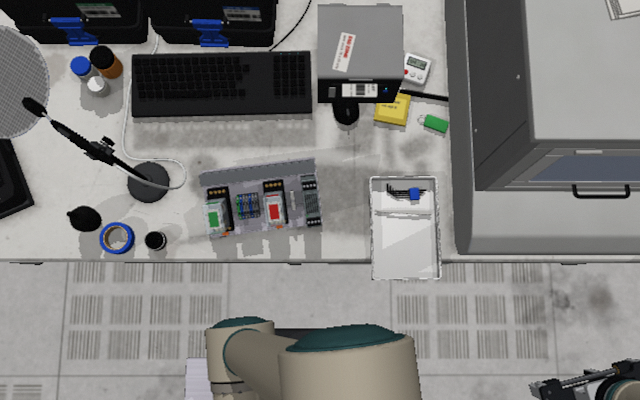

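View pics/side0.png

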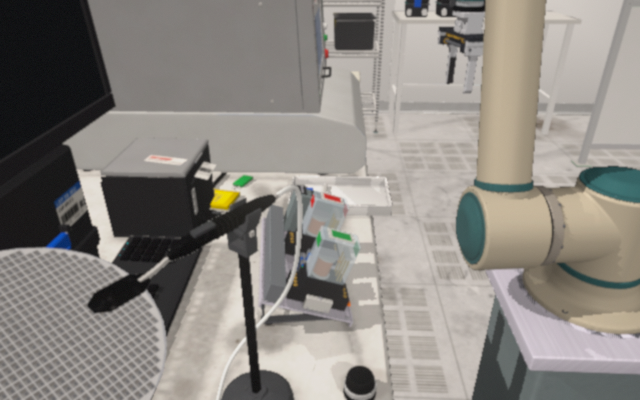

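The relay with the red flag is in the right-hand socket (top image about (274,212)). The green one is at about (213,218). The empty tray end is at about (405,245), and the network results agree with both pictures. Next I'll approach.

```bash
cat > h.py <<'E'
from plant import r, gripper_to, inverse_kinematics, vision, models, telemetry
import cv2, numpy as np
from scipy.spatial.transform import Rotation as Ro
SEAT=np.array([0.4790,-0.0357,0.0715]); YAW=np.radians(8.0); GZ=0.0425+0.024
R0=Ro.from_euler('ZY',[YAW,-np.radians(20)])     # relay axes in world
T=Ro.from_matrix(np.diag([1.,-1.,-1.]))         # tool in relay
def q(R): return R.as_quat(scalar_first=True)
def pose(h,th=0.,dx=0.,dy=0.,gz=GZ):
    """TCP pose for the relay at height h over its seat, leant th about its y"""
    R=R0*Ro.from_euler('y',th)
    return SEAT+R0.apply([dx,dy,h])+R.apply([0,0,gz+0.006]), q(R*T)
def F(): return R0.inv().apply(telemetry.current_wrist_force())  # in seat axes
def M(): return R0.inv().apply(telemetry.current_torque())
E
cat > b.py <<'E'
from h import *
p,o=pose(0.10); print(p,inverse_kinematics(p,o), inverse_kinematics([0.385,-0.322,0.1],q(T)), Ro.from_quat(o,scalar_first=True).as_matrix().round(2))
r.move_l([0.2,-0.38,0.30],vel=0.25)
r.move_to(p,o); gripper_to(0.064,15)
print(telemetry.current_t(),F(),M())
print(r.move_l(pose(0.0)[0],vel=0.06,guard=5)); print(telemetry.current_t(),F(),M(),telemetry.current_ee_pos()-pose(0)[0])
for c in("top","side"):
    im=vision.snapshot(c); 
    im=im[150:270,160:340] if c=="top" else im[150:330,240:400]
    cv2.imwrite(f"pics/{c}1.png",cv2.resize(im[:,:,::-1],None,fx=3,fy=3,interpolation=2))
E
python3 b.py
```

```text
[ 0.42057569 -0.043911    0.23359698] [-0.43466316 -0.14155794  2.01536309  0.22515825  0.98307165  0.89818316] [-8.35241518e-01  2.79850010e-01  1.85653707e+00 -4.44089210e-16
  1.00520557e+00  7.35554809e-01] [[ 0.93  0.14  0.34]
 [ 0.13 -0.99  0.05]
 [ 0.34  0.   -0.94]]
4.0333 [-0.62354479 -1.3426979  -0.95470744] [0.08331503 0.16591106 0.03194609]
False
5.85 [-0.45553883  0.70164608  0.76266051] [-0.00056851  0.10732821  0.01370326] [ 1.57597537e-04 -9.74849733e-05  3.44979254e-04]
```

View pics/side1.png

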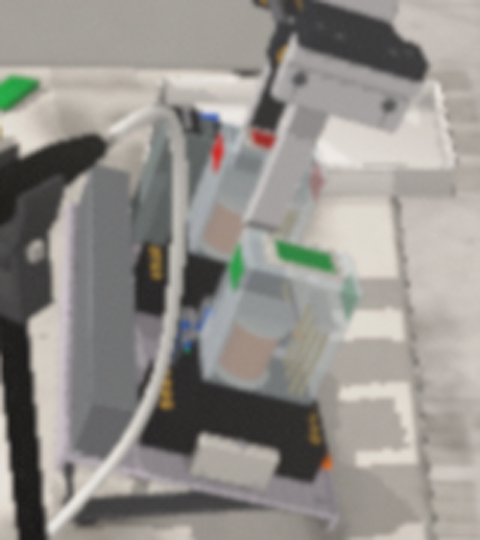

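View pics/top1.png

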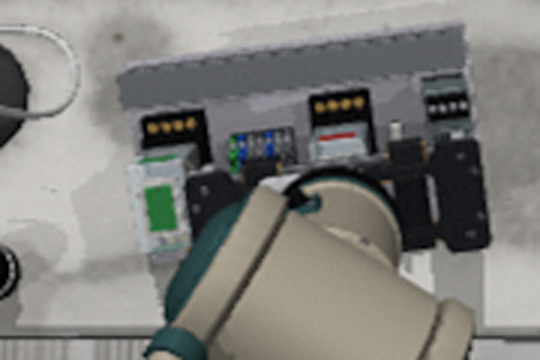

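Side view: the near finger (about (285,160)) lies on the red relay's upper half, aligned with its tilt and centred along its length. The top view shows the fingers straddling the relay, clear of the PSU. Next I'll close gently and centre by lateral force.

```bash
cat > c.py <<'E'
from h import *
f0=np.mean([F() for _ in range(20)],0)
for w in (0.050,0.046,0.044,0.042,0.038):
    gripper_to(w,5); r.hold(0.05)
    print(w,telemetry.current_opening(),telemetry.current_finger_force(),np.mean([F() for _ in range(20)],0)-f0,telemetry.current_t())
    if abs((np.mean([F() for _ in range(20)],0)-f0)[1])>3: break
E
python3 c.py
```

```text
0.05 0.05024628313538689 0.0 [ 1.43038416  0.56519712 -0.57099152] 6.45
0.046 0.045762258019013416 0.0 [ 0.77125835  0.78496501 -0.50912647] 6.8083
0.044 0.0438984332492437 0.0 [ 0.11463498  1.1493862  -0.13730445] 7.1167
0.042 0.04229224704247417 0.770022701472044 [1.31298325 2.45317636 0.64036951] 7.425
0.038 0.04002749465937677 5.004115775227547 [1.86952012 6.30703905 3.55814656] 7.6917
```

```bash
cat > d.py <<'E'
from h import *
def avg(n=8):
    v=[]
    for _ in range(n): r.hold(0.012); v.append(np.r_[F(),M()])
    return np.mean(v,0)
for dy in (0.0008,0.0014):
    t=telemetry.current_t(); r.move_l(pose(0,dy=dy)[0],vel=0.02); print(dy,telemetry.current_t()-t,avg().round(2),telemetry.current_t())
    if abs(F()[1])<2: break
gripper_to(0.036,40); r.hold(.1)
print(telemetry.current_finger_force(),telemetry.current_opening(),avg().round(2),telemetry.current_t())
t=telemetry.current_t(); r.move_l(pose(0.0,0.01,dy=dy)[0],pose(0,0.01)[1],vel=0.02); print(telemetry.current_t()-t,avg().round(2),dy)
E
python3 d.py
```

```text
0.0008 0.25 [ 0.4   3.8   3.02  0.73  0.08 -0.12] 8.0083
0.0014 0.25 [-0.6   1.73  3.34  0.32  0.25 -0.14] 8.325
39.99555587768555 0.03994139453401213 [-1.19  0.66  4.27 -0.02  0.44 -0.19] 8.7083
0.25 [-3.44 -0.33  5.28 -0.17  0.21 -0.18] 0.0014
```

```bash
cat > rock.py <<'E'
from h import *
import json,sys
DY=0.0014; A=0.10; D=0.04
def avg(n=4):
    v=[]
    for _ in range(n): r.hold(0.012); v.append(np.r_[F(),M()])
    return np.mean(v,0)
def swing(h,th,goal,first=False,hmax=.02,target=5.):
    while abs(goal-th)>1e-6:
        d=np.clip(goal-th,-D,D); pull=-avg()[2]
        dh=0.031*abs(d) if first else 0.008*abs(d)
        dh=np.clip(dh+0.00015*(target-pull),-0.0008,0.0016)
        th+=d; h=min(h+dh,hmax); p,o=pose(h,th,dy=DY)
        r.move_l(p,o,vel=0.03); f=avg()
        print(f"t{telemetry.current_t():.2f} th{th:.3f} h{h*1e3:.2f}",f.round(2).tolist())
        if -f[2]>15: print("pull high"); break
    return h,th
E
cat > e.py <<'E'
from rock import *
h,th=swing(0.0003,0.01,A,first=True)
h,th=swing(h,th,-A)
json.dump([h,th],open("s.json","w"))
E
python3 e.py
```

```text
t9.36 th0.050 h1.90 [-4.56, -2.87, -3.96, -0.78, 1.02, -0.13]
t9.68 th0.090 h3.14 [-7.04, -4.12, -8.16, -1.06, 1.43, -0.06]
t9.99 th0.100 h3.03 [-7.75, -3.28, -6.2, -1.01, 1.19, -0.04]
t10.31 th0.060 h3.14 [-4.16, -0.81, -13.44, -0.4, 0.95, 0.06]
t10.62 th0.020 h2.34 [-0.96, -0.22, -13.19, -0.09, 0.35, 0.07]
t10.94 th-0.020 h1.54 [1.92, 0.88, -12.48, 0.17, -0.29, 0.1]
t11.26 th-0.060 h0.74 [4.55, 1.23, -11.26, 0.4, -0.85, 0.15]
t11.57 th-0.100 h0.32 [6.47, 2.87, -3.42, 0.7, -0.75, 0.18]
```

```bash
cat > f.py <<'E'
from rock import *
h,th=json.load(open("s.json")); p,o=pose(h,th,dy=DY)
Ra=Ro.from_quat(telemetry.current_tool_rot(),scalar_first=True)
print(R0.inv().apply(telemetry.current_ee_pos()-p)*1e3,(R0.inv()*Ra*T.inv()).as_rotvec(), telemetry.current_opening(),avg())
im=vision.snapshot("side")
cv2.imwrite("pics/side2.png",cv2.resize(im[170:270,270:380,::-1],None,fx=5,fy=5,interpolation=2))
for n in["relay_red_center","relay_red_base"]: print([R0.inv().apply(e["at"]-SEAT)*1e3 for e in models.mark_of(n,"side")[:1]])
E
python3 f.py
```

```text
[ 4.75024459 -1.3539429   1.92875276] [-0.00223761 -0.10741694 -0.00220719] 0.03961795387842178 [ 5.74190658  3.0590342  -2.65635643  0.66437901 -0.73377363  0.17554232]
[array([-9.88014423, -0.5513313 , 45.41826487])]
[array([0.39333951, 0.76437983, 0.17608946])]
```

View pics/side2.png

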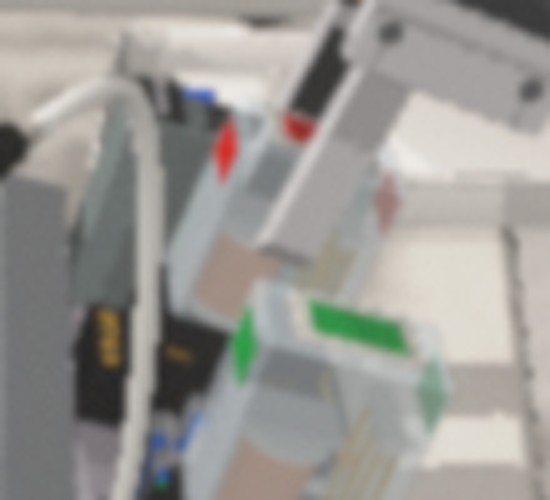

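```bash
cat > g.py <<'E'
from rock import *
h,th=json.load(open("s.json")); p,o=pose(h,th,dy=DY)
def dev():
    Ra=Ro.from_quat(telemetry.current_tool_rot(),scalar_first=True)
    return (R0.inv().apply(telemetry.current_ee_pos()-p)*1e3).round(2),(R0.inv()*Ra*T.inv()).as_rotvec().round(3)
print(dev(),inverse_kinematics(p,o)-telemetry.current_joints()); r.hold(0.1); print(dev(),avg().round(2),telemetry.current_t())
r.move_l(p,o,vel=0.03);print(dev(),avg().round(2),telemetry.current_joint_efforts())
E
python3 g.py
```

```text
(array([ 4.8 , -1.37,  1.92]), array([-0.002, -0.107, -0.001])) [-0.00145122  0.00100712  0.00670564 -0.0017485  -0.0002869  -0.00292768]
(array([ 4.8 , -1.35,  1.91]), array([-0.002, -0.107, -0.001])) [ 4.91  2.39 -1.97  0.59 -0.61  0.14] 11.8917
(array([ 4.79, -1.34,  1.91]), array([-0.002, -0.107, -0.001])) [ 5.33  2.51 -2.74  0.6  -0.61  0.1 ] [ -1.78443443 -18.85198295 -18.06043446  -0.05410412  -1.15993168
   0.08585763]
```

```bash
cat > rock.py <<'E'
from h import *
import json,sys
DY=0.0014; D=0.04; L=GZ+0.006
def avg(n=4):
    v=[]
    for _ in range(n): r.hold(0.012); v.append(np.r_[F(),M()])
    return np.mean(v,0)
def actual():
    a=R0.inv().apply(telemetry.current_ee_pos()-SEAT)
    Ra=Ro.from_quat(telemetry.current_tool_rot(),scalar_first=True)
    return a[0],a[2],(R0.inv()*Ra*T.inv()).as_rotvec()[1]
def swing(s,goal,climb=0.002,target=6.):
    """one half swing; x servoed on the measured TCP, z on the measured pull"""
    ff=climb/max(abs(goal-s['th']),1e-6)
    while abs(goal-s['th'])>1e-6:
        d=np.clip(goal-s['th'],-D,D); pull=-s['f'][2]
        ax,az,_=actual()
        s['cx']+=np.clip(0.7*(L*np.sin(s['th'])-ax),-.003,.003)
        s['h']+=np.clip(ff*abs(d)+0.00025*(target-pull),-0.0015,0.002)
        s['th']+=d; p,o=pose(s['h'],s['th'],dx=s['cx'],dy=DY)
        r.move_l(p,o,vel=0.04); f=avg(); s['f']=f.tolist()
        ax,az,at=actual()
        print(f"t{telemetry.current_t():.2f} th{s['th']:.3f}/{at:.3f}/x{ax/L:.3f} h{s['h']*1e3:.2f} ha{(az-L*np.cos(at))*1e3:.2f} cx{s['cx']*1e3:.1f}",f.round(1).tolist())
        if -f[2]>17: print("pull high"); break
    json.dump(s,open("s.json","w")); return -s['f'][2]<=17
E
cat > e.py <<'E'
from rock import *
h,th=json.load(open("s.json"))
gripper_to(0.036,55)
s=dict(h=h,th=th,cx=0.,f=avg().tolist())
swing(s,-.09) and swing(s,.1) and swing(s,-.1)
E
python3 e.py
```

```text
t12.71 th-0.090/-0.100/x-0.045 h2.32 ha3.89 cx-3.0 [11.2, 3.3, -17.8, 0.9, -2.3, 0.1]
pull high
```

```bash
cat > e.py <<'E'
from rock import *
s=json.load(open("s.json"))
swing(s,.1,.001) and swing(s,-.1)
E
python3 e.py
```

```text
t12.99 th-0.050/-0.058/x-0.048 h0.82 ha2.38 cx-5.3 [5.7, 2.5, -6.7, 0.6, -1.4, -0.1]
t13.28 th-0.010/-0.016/x-0.036 h0.85 ha2.37 cx-5.4 [1.2, 0.8, 5.0, 0.3, -0.3, -0.2]
t13.57 th0.030/0.027/x-0.008 h2.85 ha3.08 cx-4.1 [2.1, 0.5, -5.4, 0.0, -0.3, -0.1]
t13.88 th0.070/0.070/x0.033 h3.22 ha3.49 cx-2.2 [-1.6, -0.6, 2.1, -0.2, 0.6, -0.1]
t14.17 th0.100/0.102/x0.069 h5.22 ha4.24 cx-0.3 [-3.7, -1.2, -11.6, -0.4, 0.6, -0.0]
t14.45 th0.060/0.062/x0.057 h4.22 ha3.88 cx1.2 [-3.3, -0.7, -12.1, -0.3, 0.8, 0.0]
t14.73 th0.020/0.020/x0.044 h3.10 ha3.31 cx1.4 [-2.2, -0.4, -7.4, -0.0, 0.5, 0.1]
t15.02 th-0.020/-0.023/x0.009 h3.16 ha3.50 cx0.1 [1.6, 0.9, -11.7, 0.2, -0.3, 0.1]
t15.32 th-0.060/-0.065/x-0.032 h2.14 ha3.09 cx-1.4 [4.3, 1.9, -8.7, 0.4, -0.7, 0.1]
t15.61 th-0.100/-0.107/x-0.077 h1.86 ha3.31 cx-2.8 [6.8, 2.7, -7.6, 0.7, -1.2, 0.2]
```

```bash
sed -i 's/D=0.04/D=0.06/; s/>17/>18/; s/<=17/<=18/' rock.py; cat > e.py <<'E'
from rock import *
s=json.load(open("s.json"))
swing(s,.12,.002,10) and swing(s,-.12,.002,10) and swing(s,.12,.002,10)
E
python3 e.py
```

```text
t15.91 th-0.040/-0.044/x-0.058 h3.01 ha3.69 cx-3.9 [2.9, 0.9, -2.7, 0.2, -0.4, -0.2]
t16.23 th0.020/0.018/x-0.018 h5.01 ha4.59 cx-3.0 [2.8, 0.1, -12.1, -0.1, -0.4, -0.1]
t16.57 th0.080/0.081/x0.046 h5.02 ha5.11 cx-1.0 [-3.2, -1.1, -0.4, -0.3, 0.8, -0.1]
t16.88 th0.120/0.123/x0.096 h7.02 ha6.06 cx0.7 [-4.7, -2.2, -12.2, -0.5, 1.0, 0.0]
t17.17 th0.060/0.061/x0.078 h6.97 ha6.91 cx1.9 [-3.4, -0.5, -14.5, -0.2, 0.4, 0.1]
t17.48 th0.000/-0.000/x0.026 h6.34 ha6.67 cx1.0 [-0.6, 0.5, -12.9, 0.0, 0.2, 0.1]
t17.81 th-0.060/-0.063/x-0.031 h6.11 ha6.80 cx-0.3 [2.1, 1.1, -12.4, 0.2, -0.4, 0.1]
t18.13 th-0.120/-0.124/x-0.099 h6.02 ha7.10 cx-1.8 [4.5, 1.5, -13.1, 0.4, -0.9, 0.2]
t18.44 th-0.060/-0.062/x-0.071 h5.74 ha6.91 cx-2.8 [-2.1, 0.7, 5.2, 0.0, 0.7, -0.2]
t18.76 th0.000/-0.001/x-0.025 h7.74 ha7.80 cx-2.2 [-1.3, -0.3, -2.5, -0.2, 0.7, -0.1]
t19.09 th0.060/0.060/x0.036 h9.74 ha8.94 cx-0.9 [-1.9, -1.4, -12.5, -0.3, 0.4, -0.1]
t19.42 th0.120/0.121/x0.106 h9.62 ha9.70 cx0.3 [-4.4, -1.1, -4.4, -0.3, 1.2, -0.1]
```

```bash
cat > e.py <<'E'
from rock import *
s=json.load(open("s.json"))
swing(s,-.11,.002,9) and swing(s,.1,.002,9)
E
python3 e.py
```

```text
t19.71 th0.060/0.058/x0.073 h11.29 ha11.22 cx0.9 [-0.8, -0.3, -14.5, -0.0, -0.1, 0.1]
t20.02 th0.000/-0.002/x0.017 h10.45 ha10.77 cx0.3 [0.4, 0.4, -13.0, 0.1, -0.2, 0.1]
t20.33 th-0.060/-0.063/x-0.041 h9.97 ha10.67 cx-0.6 [2.6, 0.8, -12.4, 0.2, -0.5, 0.2]
t20.63 th-0.110/-0.114/x-0.095 h9.55 ha10.55 cx-1.5 [4.6, 1.3, -12.2, 0.4, -0.8, 0.2]
t20.93 th-0.050/-0.051/x-0.066 h9.33 ha10.41 cx-2.3 [-3.1, -0.1, 6.1, -0.0, 1.0, -0.2]
t21.26 th0.010/0.009/x-0.010 h11.33 ha11.39 cx-1.5 [-2.2, -0.8, -3.3, -0.2, 0.8, -0.1]
t21.58 th0.070/0.070/x0.052 h13.32 ha12.56 cx-0.5 [-1.8, -1.2, -12.4, -0.3, 0.6, -0.1]
t21.87 th0.100/0.101/x0.092 h12.77 ha12.75 cx0.5 [-3.8, -1.2, -6.7, -0.3, 1.0, -0.0]
```

```bash
cat > e.py <<'E'
from rock import *
s=json.load(open("s.json"))
swing(s,-.1,.002,9) and swing(s,.09,.002,9)
im=vision.snapshot("side")
cv2.imwrite("pics/side3.png",cv2.resize(im[160:270,270:380,::-1],None,fx=5,fy=5,interpolation=2))
E
python3 e.py
```

```text
t22.16 th0.040/0.038/x0.056 h13.94 ha14.10 cx0.8 [-1.3, -0.2, -14.0, -0.0, -0.0, 0.1]
t22.48 th-0.020/-0.022/x-0.000 h13.29 ha13.71 cx0.1 [0.7, 0.4, -13.0, 0.1, -0.3, 0.0]
t22.79 th-0.080/-0.083/x-0.064 h12.90 ha13.68 cx-0.9 [2.9, 0.8, -12.7, 0.3, -0.6, 0.2]
t23.07 th-0.100/-0.104/x-0.089 h12.17 ha13.27 cx-1.8 [3.2, 1.3, -5.8, 0.4, -0.5, 0.1]
t23.37 th-0.040/-0.041/x-0.059 h13.60 ha13.89 cx-2.3 [-0.2, 0.0, -3.2, -0.1, 0.5, -0.1]
t23.69 th0.020/0.019/x-0.003 h15.60 ha15.00 cx-1.4 [0.4, -1.1, -12.0, -0.2, 0.2, -0.1]
t24.02 th0.080/0.080/x0.064 h15.48 ha15.65 cx-0.2 [-3.4, -0.7, -2.3, -0.2, 1.1, -0.0]
t24.30 th0.090/0.092/x0.081 h17.26 ha16.64 cx0.7 [-2.9, -0.7, -12.5, -0.2, 0.9, -0.1]
```

View pics/side3.png

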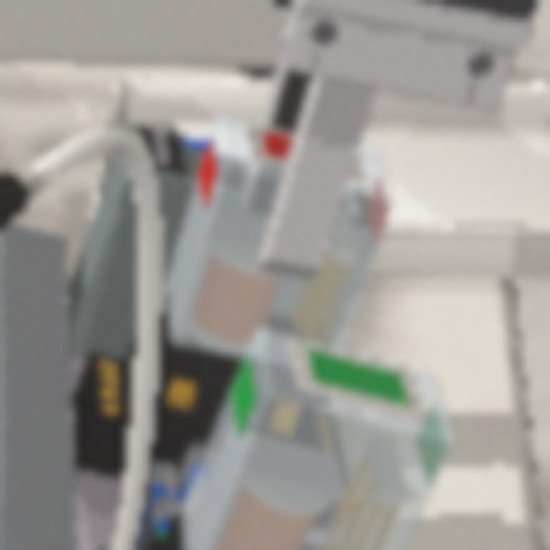

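Side view: the relay is held with the fingertip at about (270,265) and is visibly nearer upright than the green one. How far the bottom edge, about (172,345), has risen is unclear, so I'll measure it.

```bash
cat > m.py <<'E'
from h import *
for c in("side","top"):
    vision.snapshot(c)
    for n in["relay_red_center","relay_red_base","relay_green_center"]: print(c,n,[((R0.inv().apply(e["at"]-SEAT)*1e3).round(1),round(e["score"],2)) for e in models.mark_of(n,c)[:1]])
print(telemetry.current_t(),telemetry.current_opening())
E
python3 m.py
```

```text
side relay_red_center [(array([-0.5, -0.1, 57.1]), 0.91)]
side relay_red_base [(array([ 0.8,  1.2, 11.4]), 0.89)]
side relay_green_center [(array([  0.4, 123.4,  42.2]), 0.63)]
top relay_red_center [(array([ 4.4,  2.3, 54.9]), 0.42)]
top relay_red_base [(array([ 0.9, -1.1, 14.2]), 0.59)]
top relay_green_center [(array([  2.4, 119. ,  42. ]), 0.63)]
24.75 0.03953977409277262
```

```bash
cat > e.py <<'E'
from rock import *
s=json.load(open("s.json"))
swing(s,-.09,.002,9) and swing(s,.08,.002,9)
E
python3 e.py
```

```text
t25.03 th0.030/0.026/x0.074 h17.04 ha18.11 cx0.9 [-0.3, 0.6, -7.4, 0.2, 0.2, 0.0]
t25.38 th-0.030/-0.033/x-0.018 h18.10 ha19.23 cx-1.3 [-0.1, 0.0, -2.0, -0.0, 0.3, -0.0]
t25.70 th-0.090/-0.091/x-0.099 h20.10 ha20.64 cx-1.9 [-0.7, -0.2, -2.2, 0.0, 0.4, 0.0]
t26.02 th-0.030/-0.030/x-0.042 h22.10 ha21.97 cx-1.4 [-1.4, -0.1, -2.8, 0.0, 0.4, -0.0]
t26.33 th0.030/0.030/x0.010 h24.10 ha23.74 cx-0.8 [-1.4, 0.7, -2.1, 0.0, 0.3, 0.0]
t26.64 th0.080/0.080/x0.075 h26.10 ha25.87 cx0.2 [-1.1, 0.5, -2.5, 0.0, 0.3, -0.0]
```

```bash
cat > p.py <<'E'
from h import *
p,o=pose(0.10,0.0,dy=.0014); r.move_l(p,o,vel=0.12)
U=q(Ro.from_euler('z',np.radians(2))*T)
r.move_to([0.385,-0.322,0.20],U); r.move_l([0.385,-0.322,0.14],vel=0.08); r.hold(.2)
print(telemetry.current_t(),telemetry.current_ee_pos(),telemetry.current_opening(),telemetry.current_wrist_force())
for c in("side","top"):
    im=vision.snapshot(c)
    if c=="side": cv2.imwrite("pics/side4.png",cv2.resize(im[110:220,290:400,::-1],None,fx=5,fy=5,interpolation=2))
    for n in["relay_red_center","relay_red_base","tray_free"]: print(c,n,[(np.round(e["at"],4),round(e["score"],2)) for e in models.mark_of(n,c)[:1]])
E
python3 p.py
```

```text
29.6083 [ 0.38525094 -0.32230377  0.14052684] 0.0397342783714276 [-0.56452536  0.06096696 -1.97767449]
side relay_red_center [(array([ 0.3799, -0.3247,  0.1073]), 0.77)]
side relay_red_base [(array([ 0.3856, -0.3246,  0.0651]), 0.84)]
side tray_free [(array([ 0.3841, -0.3205,  0.0051]), 0.85)]
top relay_red_center [(array([ 0.3839, -0.3246,  0.1064]), 0.52)]
top relay_red_base [(array([ 0.3839, -0.323 ,  0.0637]), 0.63)]
top tray_free [(array([ 3.841e-01, -3.210e-01,  2.000e-04]), 0.71)]
```

View pics/side4.png

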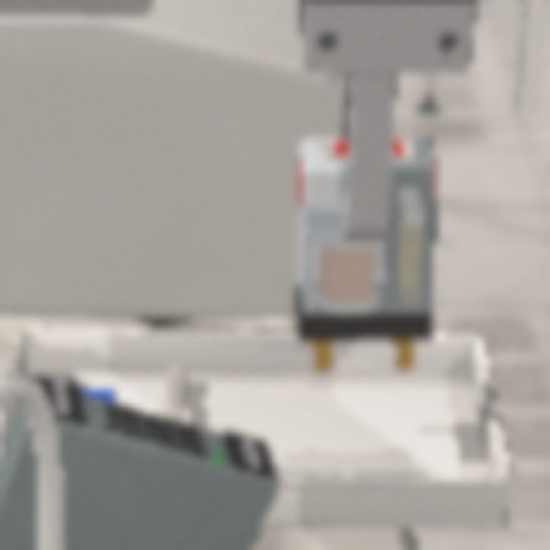

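The relay hangs upright under the fingers with its blades straight, at about (322,355) and (405,355), over the empty end of the tray. Next I'll lower it with a guard.

```bash
cat > l.py <<'E'
from h import *
x,y=.385,-.322
r.move_l([x,y,0.106],vel=0.05); r.hold(.2)
g=r.move_l([x,y,0.090],vel=0.012,guard=3)
print(g,telemetry.current_t(),telemetry.current_ee_pos(),telemetry.current_wrist_force(),telemetry.current_torque())
E
python3 l.py
```

```text
True 31.8667 [ 0.38494607 -0.32199316  0.09663804] [-0.75472234  0.11598344  4.00497939] [ 0.03258594 -0.00593543 -0.00972955]
```

```bash
cat > o.py <<'E'
from h import *
gripper_to(0.036,8); r.hold(.2); gripper_to(0.036,3); r.hold(.3)
for w in (.042,.046,.064): gripper_to(w)
p=telemetry.current_ee_pos(); r.move_l([p[0],p[1],0.16],vel=0.05); r.move_l([p[0]-.05,p[1],0.28],vel=0.2); r.hold(.2)
print(telemetry.current_t())
im=vision.snapshot("side"); cv2.imwrite("pics/side5.png",cv2.resize(im[110:290,240:400,::-1],None,fx=3,fy=3,interpolation=2))
for n in["relay_red_center","relay_red_base","relay_green_center"]: print(n,[(np.round(e["at"],4),round(e["score"],2)) for e in models.mark_of(n,"side")[:1]])
E
python3 o.py
```

```text
36.3
relay_red_center [(array([ 0.3784, -0.3233,  0.0653]), 0.71)]
relay_red_base [(array([ 0.383 , -0.3225,  0.0189]), 0.65)]
relay_green_center [(array([0.4472, 0.0814, 0.1123]), 0.92)]
```

View pics/side5.png

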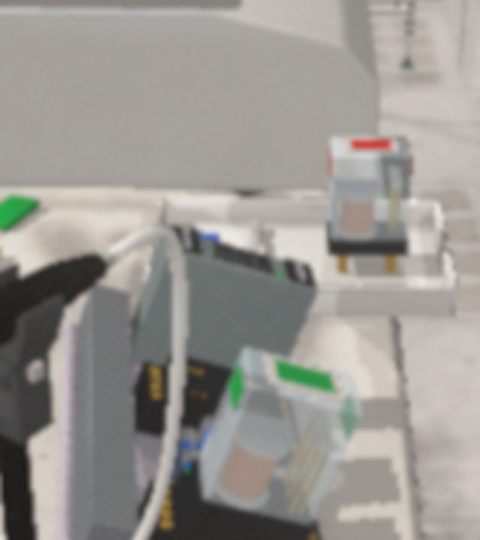

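The red relay stands upright on its blades at about (368,200) in the empty end of the tray. The green relay is still plugged in at about (285,430). I'll hand the job in.

```bash
python3 -c "
from plant import r
print(r.sign_off())"
```

```text
the job is handed in; nothing more can be done
None
```

The red-flag relay was rocked free and stands upright in the tray's empty end, the green one is still fully plugged in, and the job was handed in at about 36 s; pull readings peaked at about 18 N (under the 22 N drag limit), commanded lean stayed within 7 degrees, and no verdict came back.

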